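Try a stool foot in the spring-return bayonet gauge

ROBOT

A 6-joint arm with a two-finger parallel gripper is mounted at the origin on the work surface. World frame = base frame: x ahead of the robot, y to its left, z up, the work surface at z = 0. Lengths are in m, angles in rad, forces in N, time in s.
With the tool pointing down it reaches from about 0.275 to 0.75 m from the base axis. Payload 10.2 kg.
Tool frame: the origin (TCP) lies on the centre line of the jaws, within the pads' length; the fingertips stand 25 mm ahead of it and the grasp point (between the pads) lies 6 mm ahead of it; z points along the fingers, y is the line along which they close (so a half turn about z gives the same grasp; the last joint's range is limited). The gripper opens to 88 mm and grips with 3 to 60 N. Pads are 18 mm wide; open, the fingers measure 123 mm over their backs; the gripper's body (75 mm by 187 mm) begins 45 mm behind the grasp point.
Start: joints at [-1.333, 0.313, 1.498, -0, 1.331, -0.223], TCP at [0.233, -0.47, 0.264] pointing down, gripper open.
Joint ranges: [-2.94, 2.94], [-0.97, 2.17], [0.19, 2.56], [-1.23, 4.37], [0.02, 3.11], [-2.88, 2.88]. Speed limits (rad/s): [2.39, 2.39, 3.01, 3.14, 3.14, 3.14].

INTERFACE

Orientations are given as a unit quaternion [w, x, y, z].
In Python, from plant import env gives the robot as it stands. Calls block until the motion is done:
- env.movep(position, orientation): joint-space move of the TCP to a pose.
- env.move_linear(position, attitude=None, max_speed=0.15, threshold=None): straight line of the TCP; attitude=None keeps the orientation; max_speed is the mean speed in m/s. With threshold (N) it stops when the force on the tool has changed by that much, and returns True; else False.
- env.move_joints(angles): joint-space move.
- env.set_gripper(opening): finger opening in m; the grip force is fixed at half the most; returns when the fingers have stopped.
- env.sleep(seconds).
- env.inverse_kinematics(position, orientation): joint angles nearest the present ones, or None.
- env.sense(): the state.
- env.read_camera(name): name is "scene" or "top" or "wrist"; returns the picture (400x640x3 uint8, blue, green, red); there is no depth.
- env.camera_model(name): a dict with "vfov" (degrees; the focal length in pixels is half the picture's height over the tangent of half this angle, whatever the lens; pixels are square), "cx", "cy" (the principal point, pixels), "k1" (the pictures are not rectified: a ray, as slopes to the right and down, at radius r is drawn at 1 + k1 r^2 times it, then the intrinsics apply), "rvec" (rotation vector, rad) and "tvec" (3), from world to camera coordinates, as OpenCV has them. Camera axes: x right, y down, z forward; pixel columns grow to the right and rows downward; lengths in m; the calibration is good to about 2 mm. A picture is of the moment at which its call begins: read the wrist's pose just before it. camera_model takes no time and is no camera call; for the wrist camera it gives the pose at the moment of the call.
A pose or a line that the arm cannot do raises env.MotionError and nothing moves.
- env.sign_off(): hands the job in; it is judged then, once.
Trained networks look in the newest picture that a camera, given by its name, has taken for a name from the list of things; names that differ only in an ending like _2 or _b are one class to them, and where a whole thing is asked for, a point or a joint stands for the part that bears it (a point fixed in the world has none). Each returns a list of dicts, best first, with "conf" (0 to 1); they miss things now and then, are a little off and sometimes report something else, mostly with a low value. They report only what shows in the picture. A call takes as long as a camera call. They do not tell look-alikes from the thing itself.
- env.search_frame(query, camera): "rect" ([left, top, right, bottom] in pixels, round what is visible of it).
- env.outline_of(query, camera): "region" (400x640 bool, what is visible of it) and "rect" ([left, top, right, bottom] in pixels, round what is visible of it).
- env.pinpoint(query, camera): "at" ([column, row] in pixels: a listed point, or the origin of a listed thing).
The state is a dict: "time_s": time; "joint_pos": joint angles; "qvel": joint speeds; "joint_efforts": joint torques, N m; "tool_pos": TCP position; "ee_rot": TCP orientation; "ft_force": force on the tool from outside, world axes, zero at the start; "torque": the same for the moment, N m; "finger_gap": finger opening in m; "finger_force": force on a finger pad.
Only numpy, scipy, OpenCV 4.12 (cv2) and the standard library are available. Lean on these libraries where they do the work, as an engineer would, in place of code of your own. Each camera call takes 0.05 s, during which the arm holds its last target. There are 200 camera calls.

TASK

Take the stool foot with the orange collar out of the wooden stand, stand it upright in the slot of the metal checking gauge, push it down against the spring until its collar meets the plate, and turn it a quarter turn clockwise (seen from above). The gauge springs back if let go, so finish while still gripping the foot, holding it pressed home and fully turned. Leave the blue and grey feet, the screwdriver, the tape roll and the mug where they are.

Things in the scene. Friction and masses are not known exactly. Their poses are not given: they have to be found in the camera images.
- foot_orange: Upside-down stool foot, orange collar, about 90 g, 85 mm tall. Origin: centre of the underside of its steel crossbar, z up. Crossbar 34 (x) x 10 (y) x 10 mm high; round stem 10 mm thick, z 10 to 39 mm; orange collar 60 mm in diameter, z 39 to 45; black block 44 (x) x 30 mm (y), z 45 to 85. On its orange top a white stripe along x, like the crossbar. A half turn gives the same foot.
- grip (a point): Centre of the orange foot's black rubber block, 65 mm above the foot's origin, axes as the foot's. Grip the block from above on its flat sides, which face +y and -y, 30 mm apart.
- foot_blue: Another stool foot, upside down; same shape as foot_orange; blue collar and top. Stands in the same stand; leave it there.
- foot_grey: Another stool foot, upside down; same shape as foot_orange; light grey collar and top. Stands in the same stand; leave it there.
- stand: Fixed pale wooden block 80 (x) x 260 (y) x 50 mm high, origin at the centre of its underside. Three round through-holes 39 mm in diameter, 85 mm apart along y (at -85, 0, 85 mm), each with a foot in it: collar on the top face, crossbar and stem in the hole, 11 mm clear of the bench.
- gauge: Fixed gauge: blue base 120 x 120 mm, four posts, aluminium plate 110 x 110 x 24 mm with its top 90 mm above the bench. Origin: centre of the underside. Through-slot at the plate's centre, 38 (gauge x) x 13 mm (y), 2.5 mm chamfers. Black marks at the slot's ends, green marks a quarter turn away (gauge y), where the foot's stripe must end up.
- slot (a point): Centre of the slot's mouth at the plate's top face; axes as the gauge's. Under the plate a brass plunger has a 12.4 mm groove in line with the slot. The crossbar first rests in it with the foot's origin 30 mm below this point, its upper 4 mm still in the slot. It can turn once pushed 4 mm deeper; 9 mm deeper (39 mm below this point) the collar meets the plate.
- plunge (a joint): How far the plunger is pressed down, m: 0 at rest, 0.009 with the foot's collar on the plate, end of travel 0.012. The spring pushes up with 3 N at 0 and 8 N at 0.009.
- twist (a joint): How far the plunger is turned clockwise seen from above, rad: 0 at rest, stop at 1.6. A return spring turns it back, with 0.04 N m at 0 and 0.21 N m at a quarter turn. It turns with the foot, with up to 0.1 rad of play.
- screwdriver: Loose screwdriver lying beyond the work area; leave it.
- tape_roll: Loose yellow tape roll, 70 mm in diameter, 24 mm high, lying on the bench; origin at the centre of its underside; leave it.
- mug: White mug, 80 mm in diameter, 90 mm tall, far side of the bench; leave it.
There are look-alikes about, which are no part of the job. Leave any purple look-alike of the gauge alone.

How it is judged:
On the way, in this order (a step that is already met when the one before it is completed fails the run):
1. the orange foot stands upright in the gauge's slot, its crossbar at least 6 mm below the plate's top, not yet pressed (horizontal distance between foot_orange and slot below 0.006 m and angle between foot_orange's own z axis and vertical below 0.12 rad and z of foot_orange in the frame of slot below -0.006 m and value of joint plunge below 0.002 m and value of joint twist below 0.2 rad).
2. it is pushed down against the spring, not yet turned far (horizontal distance between foot_orange and slot below 0.006 m and angle between foot_orange's own z axis and vertical below 0.12 rad and value of joint plunge above 0.004 m and value of joint twist below 0.8 rad).
At the end, for the whole second after the job is handed in: The orange foot is gripped (over 3 N), upright (within 0.12 rad), centred in the slot (6 mm), collar within 2.5 mm of the plate (plunger down over 6.5 mm), turned clockwise over 1.3 rad with its stripe within 0.3 rad of the green marks, and still (under 0.02 m/s, 0.2 rad/s) (horizontal distance between foot_orange and slot below 0.006 m and angle between foot_orange's own z axis and vertical below 0.12 rad and z of foot_orange in the frame of slot below -0.0365 m and value of joint plunge above 0.0065 m and value of joint twist above 1.3 rad and angle between the x axis of foot_orange and the y axis of gauge, either way round below 0.3 rad and contact force between the fingers and foot_orange above 3 N and linear speed of foot_orange below 0.02 m/s and angular speed of foot_orange below 0.2 rad/s); the arm keeps its last pose, push and grip.
It fails at once if the foot blue is moved by more than 20 mm (distance of foot_blue from where it was at the start of the episode above 0.02 m).
It fails at once if the foot grey is moved by more than 20 mm (distance of foot_grey from where it was at the start of the episode above 0.02 m).
It fails at once if the screwdriver is moved by more than 20 mm (distance of screwdriver from where it was at the start of the episode above 0.02 m).
It fails at once if the tape roll is moved by more than 20 mm (distance of tape_roll from where it was at the start of the episode above 0.02 m).
It fails at once if the mug is moved by more than 20 mm (distance of mug from where it was at the start of the episode above 0.02 m).
It also fails if it takes over 45 s, if anything falls off the work surface, if the arm or the gripper's body presses on something with over 40 N, if the wrist force passes 120 N, or if a joint passes its speed limit or range.

## Working session

There is one attempt and no reset: what is moved stays moved. The work goes in short steps, each a Python script; the robot and the scene stay as the last script left them, time stands still between calls to the robot, and variables do not carry over. Pictures are saved under pics/ and viewed, at most 10 in all, crops included, and the job is handed in when it is done.

```bash
mkdir -p pics; ls
cat > h.py <<'E'
import numpy as np, cv2
from plant import env
def cam(n):
    m=env.camera_model(n); R=cv2.Rodrigues(np.array(m["rvec"],float))[0]; t=np.array(m["tvec"],float).ravel()
    f=200/np.tan(np.radians(m["vfov"])/2); return dict(R=R,t=t,f=f,cx=m["cx"],cy=m["cy"],k1=m["k1"])
def ray(c,uv):
    d=(np.array(uv,float)-[c["cx"],c["cy"]])/c["f"]; u=d.copy()
    for _ in range(30): u=d/(1+c["k1"]*(u@u))
    return -c["R"].T@c["t"], c["R"].T@np.array([u[0],u[1],1.])
def onz(c,uv,z):
    o,d=ray(c,uv); return o+d*(z-o[2])/d[2]
def proj(c,P):
    p=c["R"]@np.array(P,float)+c["t"]; u=p[:2]/p[2]; return u*(1+c["k1"]*(u@u))*c["f"]+[c["cx"],c["cy"]]
def tri(obs):
    A=np.zeros((3,3));b=np.zeros(3);L=[]
    for c,uv in obs:
        o,d=ray(c,uv); d=d/np.linalg.norm(d); M=np.eye(3)-np.outer(d,d); A+=M;b+=M@o; L.append((o,M))
    x=np.linalg.solve(A,b); return x,[float(np.linalg.norm(M@(x-o))) for o,M in L]
def down(yaw):  # tool z down, tool y axis at angle yaw in world
    from scipy.spatial.transform import Rotation as Ro
    y=np.array([np.cos(yaw),np.sin(yaw),0]);z=np.array([0,0,-1.]);x=np.cross(y,z)
    q=Ro.from_matrix(np.c_[x,y,z]).as_quat(); return [q[3],q[0],q[1],q[2]]
E
python3 - <<'E'
from h import *
for n in("scene","top"):
    im=env.read_camera(n); cv2.imwrite(f"pics/{n}0.png",im); print(n,env.camera_model(n))
    for q in("foot_orange","grip","slot","gauge","stand","tape_roll","mug","foot_blue","foot_grey"):
        r=env.pinpoint(q,n); print(q,[(np.round(x["at"],1).tolist(),round(x["conf"],2)) for x in r])
print(env.sense())
E
```

```text
pics
scene {'vfov': 55.222819905574795, 'cx': 321.1974585856998, 'cy': 202.43951577449758, 'k1': 0.02877373290600934, 'rvec': array([ 2.03451396,  1.21309045, -0.55083664]), 'tvec': array([-0.19173902, -0.26459004,  1.43086396])}
foot_orange [([397.5, 194.6], 0.56)]
grip [([398.4, 176.9], 0.71)]
slot [([250.6, 168.8], 0.73), ([269.6, 215.1], 0.71), ([194.1, 245.7], 0.61)]
gauge [([253.1, 195.7], 0.86), ([199.2, 267.2], 0.84), ([277.8, 236.0], 0.77), ([398.8, 192.7], 0.32)]
stand [([396.6, 197.0], 0.61), ([276.4, 237.5], 0.42)]
tape_roll [([385.0, 264.5], 0.79)]
mug [([450.5, 244.0], 0.65)]
foot_blue [([422.0, 188.8], 0.77), ([372.2, 201.6], 0.27)]
foot_grey [([373.5, 200.9], 0.67), ([448.2, 243.1], 0.56)]
top {'vfov': 43.36417940323364, 'cx': 327.17311969858343, 'cy': 184.55604817270662, 'k1': -0.14005721897976825, 'rvec': array([ 2.17310915, -2.18987113,  0.08131466]), 'tvec': array([-0.02520049,  0.55946764,  1.19429386])}
foot_orange [([238.4, 194.4], 0.79)]
grip [([234.6, 194.8], 0.61)]
slot [([392.8, 291.0], 0.91), ([488.2, 196.8], 0.67), ([401.8, 206.6], 0.66)]
gauge [([476.5, 
[... 300 characters left out ...]
: array([-1.33338213e+00,  3.12908652e-01,  1.49764445e+00, -1.49803227e-05,
        1.33099788e+00, -2.23368278e-01]), 'qvel': array([ 9.30365855e-04, -5.81438737e-04,  1.31850851e-03,  2.04329944e-03,
       -1.80937219e-05, -6.21760892e-04]), 'joint_efforts': array([ 1.97433634e-03, -4.02108765e+01, -2.52420723e+01,  6.95765927e-02,
        3.19463562e-02, -2.11107300e-05]), 'tool_pos': array([ 0.233448  , -0.47027004,  0.26373668]), 'ee_rot': array([ 2.08885355e-05,  9.73576721e-01,  2.28360173e-01, -7.12935161e-06]), 'ft_force': array([-0.70655356,  0.34885778, -0.01879518]), 'torque': array([-0.02491089, -0.02176431, -0.01530271]), 'finger_force': 0.0, 'finger_gap': 0.0879823884342159}
```

View pics/scene0.png

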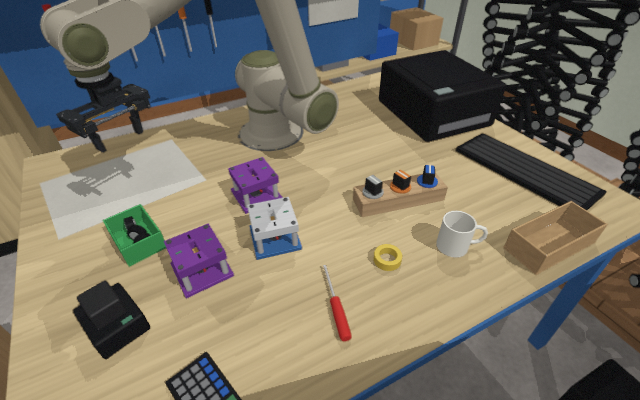

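View pics/top0.png

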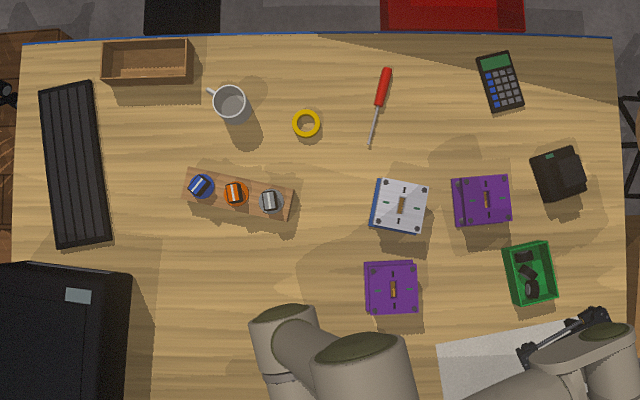

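The scene view shows the aluminium gauge at about (274,220) with purple look-alikes at (253,170) and (197,260), and the orange foot in the middle of the stand at (401,180). In the top view the gauge is at (401,206) and the orange foot at (235,193), between blue and grey.

Run:
```python
from h import *
s,t=cam("scene"),cam("top")
for n,a,b in(("slot",(269.6,215.1),(401.8,206.6)),("grip",(398.4,176.9),(234.6,194.8)),("slotview",(274,217),(401.8,205)),("stand",(396.6,197),(242,193)),("tape",(385,264.5),(306,121))):
    x,r=tri([(s,a),(t,b)]); print(n,x.round(4),np.round(r,4))
w=cam("wrist"); S=env.sense(); o,d=ray(w,(w["cx"],w["cy"])); print("wristcam",o-S["tool_pos"],d,env.camera_model("wrist"))
# tool axes
from scipy.spatial.transform import Rotation as Ro
q=S["ee_rot"];T=Ro.from_quat([q[1],q[2],q[3],q[0]]).as_matrix(); print(T.round(3)); print("cam in tool",T.T@(o-S["tool_pos"]),T.T@d)
im=cv2.imread("pics/top0.png")
a=cv2.resize(im[160:230,175:305],None,fx=5,fy=5,interpolation=cv2.INTER_CUBIC)[:,:400]
b=cv2.resize(im[170:240,365:435],None,fx=5,fy=5,interpolation=cv2.INTER_CUBIC)
cv2.imwrite("pics/crop0.png",np.hstack([a,b]))
```

```text
slot [ 0.5025 -0.2002  0.0834] [0.0001 0.0001]
grip [0.5322 0.1832 0.0824] [0.0007 0.0007]
slotview [ 0.5083 -0.1962  0.08  ] [0.005 0.005]
stand [0.5411 0.1788 0.0151] [0.0007 0.0007]
tape [ 0.7196  0.0193 -0.0078] [0.0036 0.0036]
wristcam [0.06480921 0.03160191 0.12052073] [-0.25355353 -0.12499289 -0.95921186] {'vfov': 64.1389213678232, 'cx': 321.11578256913174, 'cy': 195.70686117527995, 'k1': 0.016763463082825773, 'rvec': array([-2.45618943,  1.5233525 ,  0.22068428]), 'tvec': array([-0.52523782, -0.03938049,  0.38937804])}
[[ 0.896  0.445 -0.   ]
 [ 0.445 -0.896 -0.   ]
 [-0.     0.    -1.   ]]
cam in tool [ 0.07209886  0.00051614 -0.1205224 ] [-2.82664631e-01 -8.22510328e-04  9.59218447e-01]
```

View pics/crop0.png

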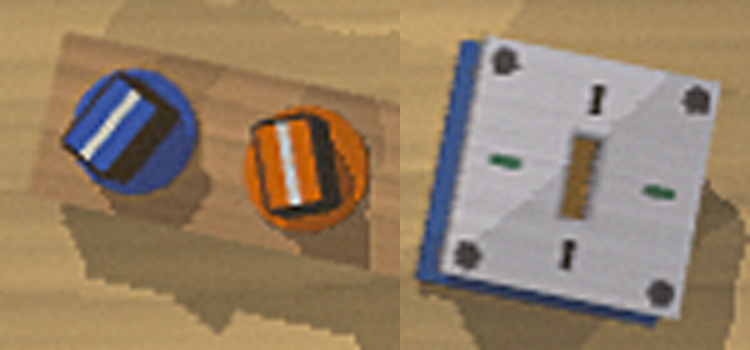

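The crop shows the orange foot's stripe running nearly vertical in the picture (about (283,125)→(295,205) in the crop). The gauge's slot is near vertical too, with black marks at (597,100) and (568,255) and green ones at (505,160) and (658,192). Next I take close wrist views from two yaws each.

Run:
```python
from h import *
import pickle
t=cam("top")
f=lambda x,y,ox,oy:(ox+x/5,oy+y/5)
a=onz(t,f(283,125,175,160),.096);b=onz(t,f(295,205,175,160),.096);print("stripe yaw",np.arctan2(*(b-a)[1::-1]))
a=onz(t,f(197,100,365,170),.09);b=onz(t,f(168,255,365,170),.09);print("slot yaw",np.arctan2(*(b-a)[1::-1]),(a+b)/2)
D=[]
def look(name,P,yaw,h):
    # tool x = y cross z(down)
    y=np.array([np.cos(yaw),np.sin(yaw),0]);x=np.cross(y,[0,0,-1.])
    pos=np.array([P[0],P[1],P[2]+h])
    env.movep(pos.tolist(),down(yaw)); env.sleep(.3)
    c=cam("wrist");im=env.read_camera("wrist")
    q=["slot","gauge"] if name[0]=="g" else ["grip","foot_orange"]
    r={k:[(np.round(z["at"],1).tolist(),round(z["conf"],2)) for z in env.pinpoint(k,"wrist")] for k in q}
    print(name,yaw,env.sense()["joint_pos"].round(2),r); cv2.imwrite(f"pics/{name}.png",im); D.append((name,c,im,r))
for y in(-1.4,-0.4,-2.2):
  try: look(f"g{y}",(.503,-.200,.09),y,.14)
  except env.MotionError as e: print(e)
for y in(-1.57,-0.6,-2.4):
  try: look(f"f{y}",(.532,.183,.096),y,.14)
  except env.MotionError as e: print(e)
pickle.dump(D,open("D.pkl","wb")); print(env.sense()["time_s"])
a=[d[2] for d in D]; cv2.imwrite("pics/m.png",cv2.resize(np.vstack([np.hstack([a[0],a[1]]),np.hstack([a[3],a[4]])]),(800,500),interpolation=cv2.INTER_AREA))
```

```text
stripe yaw -2.9858223738672667
slot yaw 2.938727007162322 [ 0.50487865 -0.19869909  0.09      ]
g-1.4 -1.4 [-0.6   0.38  1.5  -0.    1.27  0.8 ] {'slot': [([319.3, 184.2], 0.93), ([551.9, 215.1], 0.87)], 'gauge': [([495.5, 184.9], 0.96), ([319.6, 164.4], 0.76)]}
g-0.4 -0.4 [-0.59  0.38  1.5   0.    1.27 -0.19] {'slot': [([412.8, 360.5], 0.86), ([326.5, 184.1], 0.81)], 'gauge': [([324.2, 169.3], 0.87), ([395.9, 307.0], 0.76), ([164.6, 212.1], 0.69)]}
g-2.2 -2.2 [-0.59  0.38  1.5   0.    1.27  1.6 ] {'slot': [([312.8, 189.0], 0.94), ([531.8, 21.5], 0.74)], 'gauge': [([473.2, 40.3], 0.95), ([394.7, 296.8], 0.79), ([319.4, 169.6], 0.67)]}
f-1.57 -1.57 [ 0.12  0.42  1.42 -0.    1.3   1.69] {'grip': [([314.5, 174.7], 0.95)], 'foot_orange': [([316.3, 163.5], 0.9)]}
f-0.6 -0.6 [0.12 0.42 1.42 0.   1.3  0.72] {'grip': [([325.2, 177.6], 0.72)], 'foot_orange': [([318.9, 165.5], 0.93)]}
f-2.4 -2.4 [0.12 0.42 1.42 0.   1.3  2.52] {'grip': [([312.5, 182.1], 0.6), ([147.8, 36.1], 0.31)], 'foot_orange': [([313.6, 168.6], 0.71)]}
11.5917
```

View pics/m.png

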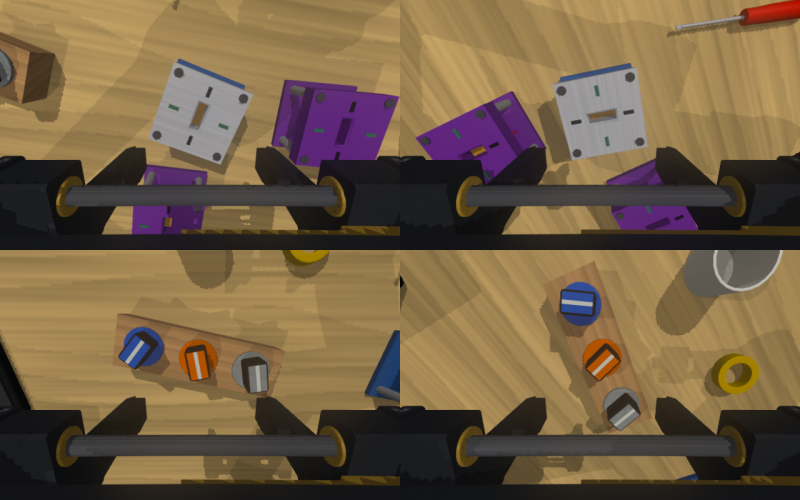

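The montage shows the aluminium gauge centred in the top two views (slot near (200,115) and (602,115) of the montage) and the orange foot between blue and grey in the lower two, at (197,362) and (600,360). Now I refine both with the green marks, the black marks and the stripe.

Run:
```python
from h import *
import pickle
D=pickle.load(open("D.pkl","rb"))
def best(r,p): return min(r,key=lambda z:np.hypot(z[0][0]-p[0],z[0][1]-p[1]))[0]
def blobs(m,p,R,amin):
    n,l,st,ce=cv2.connectedComponentsWithStats(m.astype(np.uint8)); 
    return [(ce[i],st[i,4],l==i) for i in range(1,n) if st[i,4]>=amin and np.hypot(*(ce[i]-p))<R]
G=[];so=[];go=[];st=[];K=[]
for name,c,im,r in D:
    hsv=cv2.cvtColor(im,cv2.COLOR_BGR2HSV).astype(int);H,S,V=hsv[...,0],hsv[...,1],hsv[...,2]
    if name[0]=="g":
        p=best(r["slot"],(320,185)); so.append((c,p))
        g=blobs((H>55)&(H<90)&(S>50)&(V>30),p,75,12); k=blobs((V<70)&(S<80),p,75,12)
        print(name,"green",[(x[0].round(1).tolist(),x[1],onz(c,x[0],.09).round(4).tolist()) for x in g]); 
        print("   black",[(x[0].round(1).tolist(),x[1],onz(c,x[0],.09).round(4).tolist()) for x in k])
    else:
        p=best(r["grip"],(320,180)); go.append((c,p))
        w=blobs((V>120)&(S<70),p,30,15)
        for ce,a,m in w:
            q=np.array([onz(c,(u,v),.096)[:2] for v,u in np.argwhere(m)]); C=np.cov(q.T);e,v=np.linalg.eigh(C)
            print(name,"stripe",ce.round(1),a,q.mean(0).round(4),"yaw",np.arctan2(v[1,1],v[0,1]).round(3),np.sqrt(12*e).round(4)); st.append((c,ce))
print("slot",tri(so),"\ngrip",tri(go)); print("stripe",tri(st) if st else None)
```

```text
g-1.4 green [([277.4, 171.8], np.int32(84), [0.5127, -0.1624, 0.09]), ([357.1, 202.2], np.int32(76), [0.4979, -0.2331, 0.09])]
   black [([334.0, 147.4], np.int32(81), [0.5406, -0.2052, 0.09]), ([303.0, 224.2], np.int32(64), [0.4701, -0.1905, 0.09]), ([346.5, 250.7], np.int32(106), [0.4516, -0.2329, 0.09])]
g-0.4 green [([314.7, 145.0], np.int32(86), [0.5128, -0.1626, 0.09]), ([331.0, 226.1], np.int32(68), [0.4981, -0.2331, 0.09])]
   black [([365.2, 179.1], np.int32(77), [0.5406, -0.2053, 0.09]), ([281.4, 195.1], np.int32(76), [0.47, -0.1905, 0.09]), ([282.9, 244.9], np.int32(106), [0.4518, -0.233, 0.09])]
g-2.2 green [([355.6, 173.5], np.int32(82), [0.498, -0.2329, 0.09]), ([278.3, 207.1], np.int32(76), [0.5127, -0.1625, 0.09])]
   black [([298.2, 151.8], np.int32(78), [0.5406, -0.2052, 0.09]), ([245.3, 164.2], np.int32(84), [0.5581, -0.1637, 0.09]), ([333.5, 226.5], np.int32(64), [0.4702, -0.1905, 0.09]), ([291.6, 254.6], np.int32(109), [0.4703, -0.1444, 0.09])]
f-1.57 stripe [315.8 184.3] 232 [0.5376 0.1863] yaw -2.965 [0.0044 0.0384]
f-0.6 stripe [324.5 183.5] 243 [0.5375 0.1864] yaw -2.963 [0.0047 0.0387]
f-2.4 stripe [312.6 190.1] 240 [0.5374 0.1865] yaw -2.962 [0.0047 0.0384]
slot (array([ 0.50884574, -0.19705605,  0.09198654]), [0.00142321866730081, 0.0009605397323169456, 0.0005950508851013725]) 
grip (array([0.53917055, 0.18654714, 0.07240639]), [0.002015635428995581, 0.0014347742839179404, 0.0005942613141508917])
stripe (array([0.53765148, 0.18641106, 0.0961857 ]), [0.00013418630283604024, 1.0603173865688519e-05, 0.00012506867001401542])
```

The heights agree with the text: the stripe triangulates to z 0.0962, the plate marks are consistent at 0.090, and the three yaws agree to 0.2 mm. The foot is at (0.5375, 0.1864) with yaw 0.179; the slot is at (0.5054, −0.1979) with yaw −0.2055. I'll grasp with the yaw that leaves the last joint free for the turn.

Run:
```python
from h import *
F=(.5375,.1864); Y=.179+np.pi/2
env.set_gripper(.058)
env.movep([*F,.17],down(Y)); print(env.sense()["joint_pos"].round(2))
print("hit",env.move_linear([*F,.084],max_speed=.08,threshold=8))
env.sleep(.2); s=env.sense(); print(s["tool_pos"].round(4))
env.set_gripper(0.02); s=env.sense(); print(s["finger_gap"],s["finger_force"],s["ft_force"].round(2))
env.move_linear([*F,.23],max_speed=.12); env.sleep(.2)
s=env.sense(); print(s["time_s"],s["finger_gap"],s["finger_force"],s["tool_pos"].round(4),s["ft_force"].round(2))
cv2.imwrite("pics/held.png",env.read_camera("wrist"))
```

```text
[ 0.13  0.49  1.49 -0.    1.16 -1.62]
hit False
[0.5376 0.1864 0.0844]
0.02962642688981443 30.000022421590984 [-0.18  0.21 -0.18]
19.175 0.02975499548066446 30.00003967434168 [0.5374 0.1864 0.2296] [-0.12 -0.51 -1.51]
```

View pics/held.png

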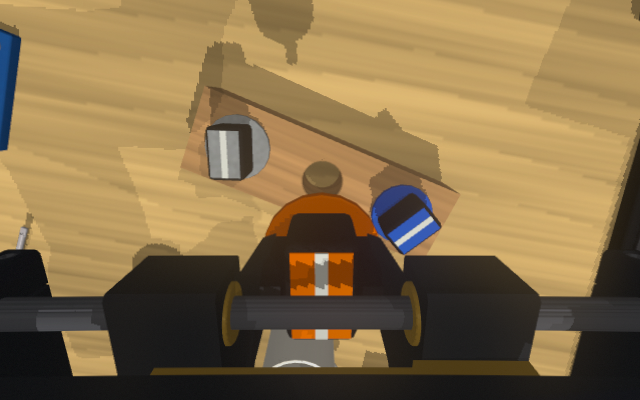

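The foot is held straight: stripe vertical at column 321, rows about 253–338. The blue foot at (405,220) and the grey one at (230,150) are undisturbed, and the centre hole is empty.

Run:
```python
from h import *
s=env.sense(); c=cam("wrist"); z=s["tool_pos"][2]+.0116
a,b=onz(c,(321.5,252),z),onz(c,(321.5,339.5),z); Y=.179+np.pi/2; R=np.c_[[np.sin(Y),-np.cos(Y)],[np.cos(Y),np.sin(Y)]]
print("len",np.linalg.norm(a-b),"off tool xy",R.T@(((a+b)/2-s["tool_pos"])[:2]))
Y2=-.2055+np.pi/2; S=(.5054,-.1979)
env.movep([*S,.19],down(Y2)); env.sleep(.2)
s=env.sense(); print(s["time_s"],s["joint_pos"].round(2),s["tool_pos"].round(4),s["ft_force"].round(2),s["finger_gap"])
cv2.imwrite("pics/pre.png",np.hstack([cv2.resize(env.read_camera("wrist"),(400,250)),cv2.resize(env.read_camera("scene")[100:280,180:400],(400,250))]))
```

```text
len 0.039190044493857525 off tool xy [ 0.00030448 -0.00050687]
20.8667 [-0.59  0.42  1.55  0.    1.17 -1.95] [ 0.5057 -0.1972  0.1901] [-0.59 -0.51 -0.55] 0.030018571088574288
```

View pics/pre.png

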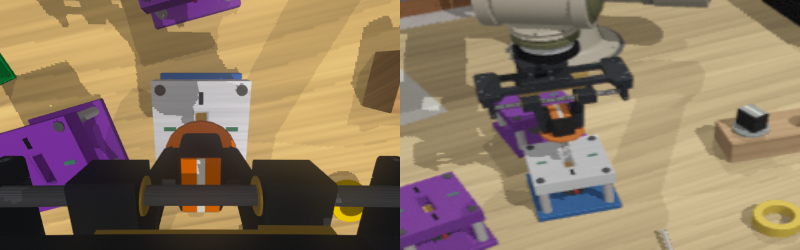

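The foot hangs over the aluminium gauge's slot, in line with the far black mark at (201,98) and the slot at (202,117). I'll insert it with a force stop.

Run:
```python
from h import *
S=(.5054,-.1979)
def p(k):
    s=env.sense(); print(k,round(s["time_s"],2),s["tool_pos"].round(4),s["ft_force"].round(2),s["torque"].round(3),round(s["finger_gap"],4))
env.move_linear([*S,.168],max_speed=.06); env.sleep(.1); p("above")
print(env.move_linear([*S,.1345],max_speed=.02,threshold=5)); env.sleep(.1); p("in")
```

```text
above 21.58 [ 0.5055 -0.198   0.1682] [ 0.87 -0.17 -0.67] [ 0.033 -0.12  -0.011] 0.0297
False
in 23.51 [ 0.5054 -0.1979  0.1346] [ 0.23  0.16 -1.34] [ 0.041 -0.136 -0.011] 0.0298
```

It went in freely (origin about 29 mm below the plate's top, lateral force near zero). Now press, then turn.

Run:
```python
from h import *
S=(.5054,-.1979); Y2=-.2055+np.pi/2
def p(k):
    s=env.sense(); print(k,round(s["time_s"],2),s["tool_pos"].round(4),s["ft_force"].round(2),s["torque"].round(3),round(s["finger_gap"],4))
print(env.move_linear([*S,.1318],max_speed=.02,threshold=12)); p("touch")
print(env.move_linear([*S,.1238],max_speed=.02,threshold=16)); env.sleep(.3); p("pressed")
```

```text
False
touch 23.79 [ 0.5056 -0.198   0.132 ] [-0.12 -0.21  1.02] [ 0.034 -0.271  0.035] 0.0298
False
pressed 24.64 [ 0.5056 -0.198   0.124 ] [0.1  0.18 6.35] [ 0.024 -0.201 -0.017] 0.0294
```

Spring force of about 7.5 N means the plunger is roughly 8 mm down with no jam. Turn clockwise in steps.

Run:
```python
from h import *
S=(.5054,-.1979); Y2=-.2055+np.pi/2
def p(k):
    s=env.sense(); print(k,round(s["time_s"],2),s["joint_pos"][5].round(2),s["tool_pos"].round(4),s["ft_force"].round(2),s["torque"].round(3),round(s["finger_gap"],4)); return s
for a in(.4,.8,1.2,1.57):
    z=.1235 if a<1.5 else .1232
    env.move_linear([*S,z],down(Y2-a),max_speed=.02); env.sleep(.1); s=p(a)
    if np.abs(s["ft_force"]).max()>30: break
cv2.imwrite("pics/end.png",np.hstack([cv2.resize(env.read_camera("wrist"),(400,250)),cv2.resize(env.read_camera("scene")[100:280,180:400],(400,250))]))
```

```text
0.4 25.29 -1.55 [ 0.5058 -0.1977  0.124 ] [0.64 2.46 7.58] [ 0.441 -0.277  0.029] 0.03
0.8 25.94 -1.15 [ 0.506  -0.1977  0.124 ] [0.74 3.44 7.44] [ 0.458 -0.446  0.021] 0.0297
1.2 26.59 -0.75 [ 0.5059 -0.1977  0.124 ] [0.86 2.19 8.12] [ 0.386 -0.347  0.12 ] 0.0297
1.57 27.21 -0.38 [ 0.5058 -0.1977  0.124 ] [-0.92  2.84 10.65] [ 0.522 -0.036  0.134] 0.0297
```

View pics/end.png

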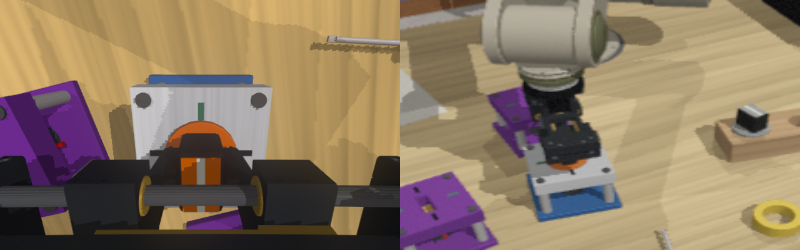

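The collar sits on the plate (the TCP stays at 0.124 m while the commanded depth and force rise), and the stripe lines up with the green mark at (201,110). One stillness and torque check, then hand in.

Run:
```python
from h import *
L=[]
for _ in range(6): env.sleep(.1); L.append(env.sense())
print(np.mean([s["torque"] for s in L],0).round(3),np.mean([s["ft_force"] for s in L],0).round(2),L[-1]["tool_pos"].round(4),L[-1]["finger_force"],np.abs(L[-1]["qvel"]).max().round(4),L[-1]["time_s"])
print(env.sign_off())
```

```text
[ 0.497 -0.016  0.107] [-0.    3.26 10.58] [ 0.5058 -0.1977  0.124 ] 30.00600670929998 0.0023 27.9083
the job is handed in; nothing more can be done
None
```

I handed the job in at 27.9 s with the orange foot still gripped at 30 N, pressed until its collar met the plate and turned a quarter turn clockwise. Its stripe lines up with the green marks. The plunger's own turn wasn't measured directly, and the wrist torque read about 0.11 N m, below the 0.21 N m the spring should give at a quarter turn. No verdict came back, so a pass is not confirmed.

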